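Shut the grinder's water at the bench valve box

ROBOT

A 7-joint arm with a two-finger parallel gripper is mounted at the origin on the work surface. World frame = base frame: x ahead of the robot, y to its left, z up, the work surface at z = 0. Lengths are in m, angles in rad, forces in N, time in s.
With the tool pointing down it reaches from about 0.425 to 0.875 m from the base axis. Payload 8.4 kg.
Tool frame: the origin (TCP) lies midway between the tips of the shut fingers; the grasp point (between the pads) lies 19 mm behind it; z points along the fingers, y is the direction in which the jaws open and shut (so a half turn about z gives the same grasp; the last joint's range is limited). The gripper opens to 85 mm and grips with 20 to 120 N. Pads are 22 mm wide; open, the fingers measure 114 mm over their backs; the gripper's body (76 mm by 85 mm) begins 54 mm behind the grasp point. The pads swing forward as they close: fully open they stand 13 mm farther back than shut.
Start: joints at [-1.44, 0.333, 0.04, 1.465, -0.013, 1.343, -0.059], TCP at [0.148, 0.633, 0.231] pointing down, gripper open.
Joint ranges: [-2.58, 2.58], [-0.38, 2.09], [-1.3, 1.39], [0.25, 2.4], [-1.5, 4.64], [0.08, 2.09], [-2.65, 2.65]. Speed limits (rad/s): [2.22, 2.22, 2.79, 2.79, 3.14, 3.14, 3.14].

INTERFACE

Orientations are given as a unit quaternion [x, y, z, w].
In Python, from station import bot gives the robot as it stands. Calls block until the motion is done:
- bot.reach(position, orientation): joint-space move of the TCP to a pose.
- bot.move_linear(position, rot=None, vel=0.15): straight line of the TCP; rot=None keeps the orientation; vel is the mean speed in m/s.
- bot.movej(angles): joint-space move.
- bot.let_go() and bot.gripper_close(): open the fingers fully, or close them until they stop; the grip force is fixed at half the most.
- bot.sleep(seconds).
- bot.inverse_kinematics(position, orientation): joint angles nearest the present ones, or None.
- bot.observe(): the state.
- bot.capture(name): name is "scene" or "top" or "wrist"; returns the picture (400x640x3 uint8, red, green, blue); there is no depth.
- bot.get_calibration(name): a dict with "intrinsics" (3x3 intrinsics, pixels), "k1" (the pictures are not rectified: a ray, as slopes to the right and down, at radius r is drawn at 1 + k1 r^2 times it, then the intrinsics apply), "xyz" and "rotation" of the camera in the world; the wrist camera has in their place "hand_eye" (4x4, takes a point from camera to tool coordinates, whose origin is the TCP and whose axes are the flange's). Camera axes: x right, y up, looking along -z (the intrinsics and any distortion apply to the point x, -y, -z); pixel columns grow to the right and rows downward; lengths in m; the calibration is good to about 2 mm. A picture is of the moment at which its call begins: read the wrist's pose just before it. get_calibration takes no time and is no camera call.
A pose or a line that the arm cannot do raises bot.Unreachable and nothing moves.
- bot.job_done(): hands the job in, once; it reports no verdict.
Trained networks look in the newest picture that a camera, given by its name, has taken for a name from the list of things; names that differ only in an ending like _2 or _b are one class to them, and where a whole thing is asked for, a point or a joint stands for the part that bears it (a point fixed in the world has none). Each returns a list of dicts, best first, with "conf" (0 to 1); they miss things now and then, are a little off and sometimes report something else, mostly with a low value. They report only what shows in the picture. A call takes as long as a camera call.
- bot.spot_in(camera, label): "at" ([x, y, z] in m, in the coordinates of the camera as it stood for that picture, good to about 4 mm: the middle of the surface that is visible of it).
- bot.regions_of(camera, label): "mask" (400x640 bool, what is visible of it).
- bot.mark_of(camera, label): "at" ([x, y, z] in m, in the coordinates of the camera as it stood for that picture, good to about 4 mm: a listed point, or the origin of a listed thing).
The state is a dict: "t": time; "q": joint angles; "qvel": joint speeds; "joint_efforts": joint torques, N m; "eef_pos": TCP position; "tcp_rot": TCP orientation; "wrist_force": force on the tool from outside, world axes, zero at the start; "moment": the same for the moment, N m; "finger_gap": finger opening in m.
Only numpy, scipy, OpenCV 4.12 (cv2) and the standard library are available. Lean on these libraries where they do the work, as an engineer would, in place of code of your own. Each camera call takes 0.05 s, during which the arm holds its last target. There are 200 camera calls.

TASK

Shut off the water to the glass grinder: push the plywood cover of the valve box along its runners, all the way over the stone tray to the end stop, then push the red valve lever round until it is fully shut, square across its pipe. Only push with the fingers: do not lift the cover off its runners, and leave the blue lever and the jars, bottle, pail and other things on the bench where they are.

Things in the scene. Friction and masses are not known exactly. Their poses are not given: they have to be found in the camera images.
- valve_box: Low wooden box fixed to the bench, 206 (x) x 532 (y) x 70 mm tall, placed and turned differently each time; origin at the centre of its underside, z up, its x across the box and its y along it. Its -y half is the valve well (inside y -250 to -6 mm, x -85 to +85 mm, floor at 5 mm); its +y half is a tray of mosaic stones. The cover lies on the long walls (62 mm high) between guide lips (70 mm high) and end stops whose inner faces are at y = -250 and +250 mm.
- cover: Loose plywood cover, 185 (x) x 254 (y) x 9 mm, 240 to 390 g, lying at 62 mm above the bench over the valve well; it slides freely (a few newtons at most) along the box's +y until its end meets the far end stop over the stone tray: its centre is then at y = +123 mm of the box. Origin at the centre of its underside, axes as the box's. A dark wooden batten is fixed across its top: 150 (x) x 22 (y) mm, standing 20 mm above the cover, centred on it, to push against.
- batten (a point): centre of the top of the cover's batten (29 mm above the cover's underside); moves with the cover
- red_lever (a joint): angle of the red valve lever: 0 is open (lever along its pipe, pointing to the box's -x), grows clockwise seen from above to 1.57 rad, shut, at a hard stop (lever square across the pipe, pointing to the box's +y). Stays where it is left; takes about 2 to 3 N at 45 mm from the pivot.
- red_stem (a point): pivot of the red lever (vertical axis), at the top of the lever, 52 mm above the bench. The lever is a bar 14 mm wide, from 38 to 52 mm above the bench, reaching 59 mm from the pivot; the copper pipe below it is 29 mm above the bench at its top, its brass fittings (within 35 mm of the pivot, along the pipe) 35 mm at most.
- red_tip (a point): free end of the red lever, 59 mm from the pivot, at mid-height of the bar (45 mm above the bench)
- blue_lever (a joint): angle of the blue valve lever, same make as the red, 100 mm beside it (either side) in the same well; it stays as it is
- blue_stem (a point): pivot of the blue lever, at the top of the lever, 52 mm above the bench
- blue_tip (a point): free end of the blue lever, 59 mm from its pivot
- jar_green: Bystander: glass jar with green cap, 58 mm across, 78 mm tall; origin at its underside.
- jar_red: Bystander: glass jar with red cap, 54 mm across, 72 mm tall; origin at its underside.
- jar_blue: Bystander: glass jar with blue cap, 58 mm across, 80 mm tall; origin at its underside.
- flask: Bystander: clear bottle with green cap, 60 mm across, 170 mm tall; origin at its underside.
- pail: Bystander: open grey plastic pail, 96 mm across, 85 mm tall; origin at its underside.
- brush: Bystander: brush lying on the bench; origin at its underside, axis x along it.
- slate: Bystander: dark slate offcut lying flat, 70 x 110 x 8 mm; origin at its underside.

How it is judged:
By the outcome, as a careful person would: the job done as asked, in the order asked, and still so for the second after the job is handed in, with the robot touching nothing.
It also fails if it takes over 48 s, if anything falls off the work surface, if the arm or the gripper's body presses on something with over 40 N, if the wrist force passes 120 N, or if a joint passes its speed limit or range.

## Working session

There is one attempt and no reset: what is moved stays moved. The work goes in short steps, each a Python script; the robot and the scene stay as the last script left them, time stands still between calls to the robot, and variables do not carry over. Pictures are saved under pics/ and viewed, on a budget of 10 in all, crops included, one or two more only if the job needs it, and the job is handed in when it is done.

```bash
ls; mkdir -p pics; cat > h.py <<'E'
import numpy as np, cv2
from scipy.spatial.transform import Rotation as R
from station import bot
def cam_pose(n):
    c=bot.get_calibration(n)
    if 'xyz' in c: return np.array(c['rotation']),np.array(c['xyz'])
    s=bot.observe(); T=np.array(c['hand_eye']); r=R.from_quat(s['tcp_rot']).as_matrix()
    return r@T[:3,:3], r@T[:3,3]+np.array(s['eef_pos'])
def w(n,p):
    r,t=cam_pose(n); return r@np.array(p)+t
def ray(n,uv,z):
    c=bot.get_calibration(n); K=np.array(c['intrinsics']); 
    p=cv2.undistortPoints(np.array([[uv]],float),K,np.array([c['k1'],0,0,0.]))[0,0]
    r,t=cam_pose(n); d=r@np.array([p[0],-p[1],-1]); return t+d*(z-t[2])/d[2]
def save(n,f): 
    im=bot.capture(n); cv2.imwrite('pics/'+f,im[:,:,::-1]); return im
E
python3 - <<'E'
from h import *
np.set_printoptions(precision=4,suppress=True)
s=bot.observe(); print(s)
c=bot.get_calibration('top'); print(c); print(bot.get_calibration('wrist'))
for n in ['top','scene']:
    save(n,n+'0.png'); print(cam_pose(n)[1])
    for l in ['valve_box','cover','batten','red_stem','jar_green','jar_red','jar_blue','flask','pail','brush','slate']:
        print(n,l,[(w(n,d['at']),round(d['conf'],2)) for d in bot.mark_of(n,l)[:2]])
E
```

```text
pics
{'t': 0.0, 'q': array([-1.4402,  0.3339,  0.0399,  1.4663, -0.0134,  1.3433, -0.0585]), 'qvel': array([-0.0005, -0.0015,  0.0008, -0.0017, -0.0014, -0.0011,  0.001 ]), 'joint_efforts': array([  0.0004, -65.8549,   1.3653, -40.556 ,   0.0166,   0.0125,
        -0.    ]), 'eef_pos': array([0.148 , 0.6325, 0.2304]), 'tcp_rot': array([ 0.1146,  0.9934, -0.0008, -0.    ]), 'wrist_force': array([ 0.0424, -0.3386, -0.04  ]), 'moment': array([-0.0383,  0.0231,  0.0081]), 'finger_gap': 0.08504001121624377}
{'intrinsics': array([[418.0808,   0.    , 317.8026],
       [  0.    , 418.0808, 201.0264],
       [  0.    ,   0.    ,   1.    ]]), 'k1': 0.02575438894156092, 'xyz': array([0.4968, 0.0521, 1.3448]), 'rotation': array([ 0.0171, -0.0259, -0.7008,  0.7127])}
{'intrinsics': array([[302.8159,   0.    , 319.5227],
       [  0.    , 302.8159, 203.7026],
       [  0.    ,   0.    ,   1.    ]]), 'k1': -0.022955212999317413, 'hand_eye': array([[-0.0006,  0.9477,  0.3193,  0.0837],
       [ 1.    ,  0.0007, -0.    ,  0.0002],
       [-0.0002,  0.3193, -0.9477, -0.1424],
       [ 0.    ,  0.    ,  0.    ,  1.    ]])}
[0.4968 0.0521 1.3448]Traceback (most recent call last):
  File "<stdin>", line 8, in <module>
  File "h.py", line 10, in w
    r,t=cam_pose(n); return r@np.array(p)+t
                            ~^~~~~~~~~~~~
ValueError: matmul: Input operand 1 has a mismatch in its core dimension 0, with gufunc signature (n?,k),(k,m?)->(n?,m?) (size 3 is different from 4)
```

```bash
sed -i "s/return np.array(c\['rotation'\]),/return R.from_quat(c['rotation']).as_matrix(),/" h.py
python3 - <<'E'
from h import *
np.set_printoptions(precision=3,suppress=True)
for n in ['top','scene']:
    save(n,n+'0.png'); print(cam_pose(n)[1])
    for l in ['valve_box','cover','batten','jar_green','jar_red','jar_blue','flask','pail','brush','slate']:
        print(n,l,[(w(n,d['at']),round(d['conf'],2)) for d in bot.mark_of(n,l)[:2]])
    for l in ['cover','batten','valve_box']:
        for d in bot.regions_of(n,l)[:1]:
            m=d['mask']; ys,xs=np.nonzero(m); rc=cv2.minAreaRect(np.c_[xs,ys].astype(np.float32))
            print(l,m.sum(),d['conf'],[ray(n,p,.07)for p in cv2.boxPoints(rc)])
E
```

```text
[0.497 0.052 1.345]
top valve_box [(array([0.56 , 0.084, 0.001]), 0.68)]
top cover [(array([ 0.569, -0.037,  0.063]), 0.66)]
top batten [(array([ 0.564, -0.034,  0.092]), 0.67)]
top jar_green [(array([ 0.727,  0.149, -0.007]), 0.83)]
top jar_red [(array([0.734, 0.034, 0.   ]), 0.58)]
top jar_blue [(array([ 0.581, -0.276,  0.001]), 0.74), (array([ 0.728, -0.089, -0.002]), 0.55)]
top flask [(array([ 0.716,  0.278, -0.   ]), 0.75)]
top pail [(array([ 0.535,  0.433, -0.004]), 0.81)]
top brush [(array([ 0.412,  0.17 , -0.001]), 0.7), (array([0.715, 0.278, 0.001]), 0.58)]
top slate [(array([0.717, 0.276, 0.   ]), 0.69), (array([ 0.727, -0.09 , -0.004]), 0.59)]
cover 4885 0.68 [array([0.654, 0.093, 0.07 ]), array([ 0.658, -0.159,  0.07 ]), array([ 0.474, -0.16 ,  0.07 ]), array([0.47 , 0.089, 0.07 ])]
batten 5042 0.79 [array([0.655, 0.1  , 0.07 ]), array([ 0.666, -0.159,  0.07 ]), array([ 0.477, -0.164,  0.07 ]), array([0.467, 0.092, 0.07 ])]
valve_box 6646 0.77 [array([0.658, 0.354, 0.07 ]), array([ 0.672, -0.179,  0.07 ]), array([ 0.46 , -0.182,  0.07 ]), array([0.448, 0.346, 0.07 ])]
[ 1
[... 339 characters left out ...]
.718,  0.276, -0.002]), 0.7)]
scene pail [(array([ 0.534,  0.431, -0.004]), 0.65), (array([ 0.729,  0.038, -0.003]), 0.36)]
scene brush [(array([0.409, 0.166, 0.001]), 0.63), (array([ 0.565, -0.04 ,  0.062]), 0.58)]
scene slate [(array([ 0.726, -0.089, -0.006]), 0.61)]
cover 5636 0.62 [array([ 0.48 , -0.165,  0.07 ]), array([0.405, 0.197, 0.07 ]), array([0.653, 0.086, 0.07 ]), array([ 0.666, -0.205,  0.07 ])]
batten 5718 0.93 [array([ 0.478, -0.165,  0.07 ]), array([0.4 , 0.2 , 0.07]), array([0.654, 0.088, 0.07 ]), array([ 0.668, -0.204,  0.07 ])]
valve_box 8587 0.91 [array([ 0.476, -0.214,  0.07 ]), array([0.272, 0.585, 0.07 ]), array([0.693, 0.326, 0.07 ]), array([ 0.712, -0.25 ,  0.07 ])]
```

View pics/top0.png

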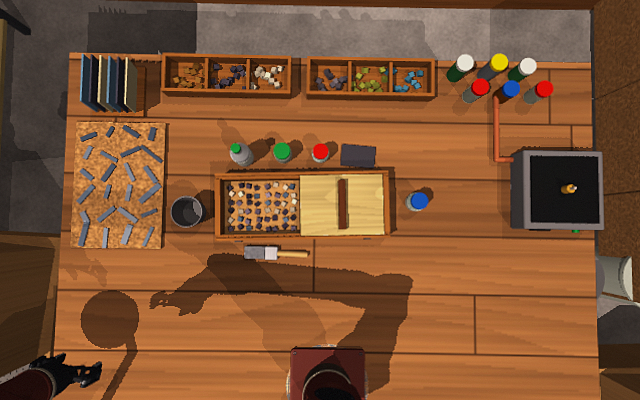

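View pics/scene0.png

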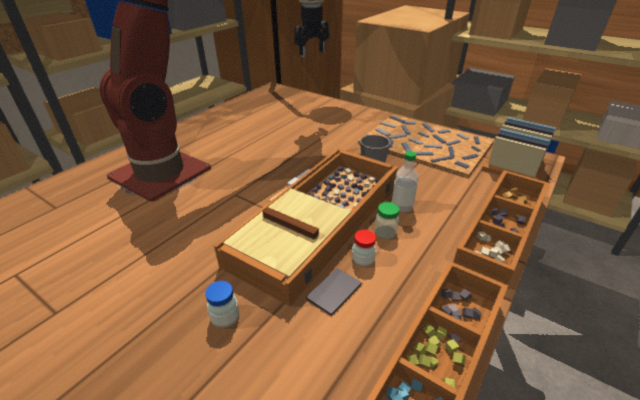

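```bash
cat >> h.py <<'E'
YAW=0.025; C=np.array([0.5595,0.0848])
Rb=R.from_euler('z',YAW)
def B(x,y,z): return Rb.apply([x,y,0])+[C[0],C[1],z]
def inv(p): p=np.array(p); q=Rb.inv().apply(p-[C[0],C[1],0]); return q
def O(a): # tool down, tool x at angle a (box frame)
    return (R.from_euler('z',YAW+a)*R.from_euler('x',np.pi)).as_quat()
E
python3 - <<'E'
from h import *
np.set_printoptions(precision=3,suppress=True)
for a in (-np.pi/2,np.pi/2,np.pi,0):
    print(a,[bot.inverse_kinematics(B(0,y,z),O(a)) for y,z in((-.175,.2),(-.175,.08),(.1,.08))])
E
```

```text
-1.5707963267948966 [array([-0.956,  0.502,  1.383,  1.747, -0.509,  1.326, -2.581]), array([-0.842,  0.606,  1.219,  1.872, -0.634,  1.125, -2.5  ]), array([ 0.447,  0.583, -1.094,  1.752,  0.563,  1.161,  2.351])]
1.5707963267948966 [array([-0.831,  0.327,  1.118,  1.744, -0.308,  1.264,  0.385]), array([-0.681,  0.439,  0.945,  1.867, -0.41 ,  1.044,  0.456]), array([-0.878,  0.373,  0.586,  1.818, -0.238,  1.022, -0.173])]
3.141592653589793 [array([-0.798,  0.306,  1.066,  1.743, -0.28 ,  1.259,  1.932]), array([-0.631,  0.411,  0.873,  1.866, -0.365,  1.033,  1.988]), array([-0.787,  0.355,  0.472,  1.813, -0.187,  1.017,  1.354])]
0 [array([-0.796,  0.305,  1.064,  1.743, -0.279,  1.258, -1.211]), array([-0.647,  0.42 ,  0.896,  1.866, -0.379,  1.036, -1.141]), array([-0.966,  0.397,  0.701,  1.822, -0.295,  1.03 , -1.696])]
```

```bash
python3 - <<'E'
from h import *
np.set_printoptions(precision=3,suppress=True)
q=bot.observe()['q'].copy(); q[0]=0.16; q[2]=0
bot.movej(q); bot.gripper_close()
o=O(np.pi/2)
print(bot.inverse_kinematics(B(0,-.175,.14),o),bot.inverse_kinematics(B(0,.1,.08),o))
bot.reach(B(0,-.178,.14),o)
bot.move_linear(B(0,-.178,.080),o,.15)
s=bot.observe(); f0=s['wrist_force'];print(s['t'],inv(s['eef_pos']),f0)
bot.move_linear(B(0,.090,.080),o,.10)
y=.090
while y<.125:
    s=bot.observe(); f=Rb.inv().apply(s['wrist_force']-f0); print(s['t'],round(y,3),inv(s['eef_pos']),f)
    if abs(f[1])>12: break
    y+=.002; bot.move_linear(B(0,y,.080),o,.02)
E
```

```text
[ 0.137  0.244 -0.065  1.772  0.017  1.126  0.091] [-0.221  0.342 -0.209  1.784  0.082  1.024 -0.436]
6.5833 [ 0.001 -0.178  0.081] [1.066 0.033 0.186]
9.4167 0.09 [0.   0.09 0.08] [-1.802 -2.267  0.456]
9.6667 0.092 [0.    0.092 0.08 ] [-1.267 -1.889 -0.173]
9.9167 0.094 [-0.     0.094  0.08 ] [-1.255 -1.537 -0.13 ]
10.1667 0.096 [-0.     0.096  0.08 ] [-1.231 -0.437 -0.218]
10.4167 0.098 [-0.     0.098  0.08 ] [-1.9   -1.499 -0.164]
10.6667 0.1 [-0.    0.1   0.08] [-2.102 -1.427 -0.386]
10.9167 0.102 [-0.     0.102  0.08 ] [-1.722 -0.642 -0.355]
11.1667 0.104 [0.    0.103 0.08 ] [-2.708 -5.381  1.309]
11.4167 0.106 [0.    0.103 0.08 ] [ -3.394 -10.897   4.165]
11.6667 0.108 [0.    0.103 0.08 ] [ -4.891 -15.881   7.222]
```

```bash
python3 - <<'E'
from h import *
np.set_printoptions(precision=3,suppress=True)
o=O(np.pi/2)
bot.move_linear(B(0,.085,.080),o,.1)
bot.move_linear(B(0,.05,.16),o,.2)
bot.move_linear(B(0,-.15,.22),o,.25)
save('wrist','w1.png'); save('top','t1.png'); save('scene','s1.png')
for n in ['wrist','top','scene']:
    for l in ['red_stem','red_tip','blue_stem','blue_tip','cover','batten','valve_box']:
        print(n,l,[(inv(w(n,d['at'])),round(d['conf'],2)) for d in bot.mark_of(n,l)[:2]])
print(bot.observe()['t'])
E
```

```text
wrist red_stem [(array([ 0.019, -0.076,  0.056]), 0.56)]
wrist red_tip [(array([-0.036, -0.072,  0.04 ]), 0.82)]
wrist blue_stem [(array([ 0.02 , -0.078,  0.053]), 0.68), (array([ 0.02 , -0.173,  0.058]), 0.56)]
wrist blue_tip [(array([-0.033, -0.17 ,  0.047]), 0.63)]
wrist cover []
wrist batten []
wrist valve_box [(array([-0.003,  0.004,  0.003]), 0.55)]
top red_stem [(array([ 0.018, -0.077,  0.05 ]), 0.5), (array([ 0.166, -0.179, -0.002]), 0.49)]
top red_tip [(array([-0.042, -0.079,  0.046]), 0.63), (array([ 0.021, -0.078,  0.047]), 0.5)]
top blue_stem []
top blue_tip []
top cover [(array([0.005, 0.121, 0.061]), 0.9)]
top batten [(array([-0.001,  0.126,  0.092]), 0.8)]
top valve_box [(array([ 0.003,  0.002, -0.001]), 0.63)]
scene red_stem [(array([ 0.019, -0.075,  0.052]), 0.69), (array([0.164, 0.186, 0.001]), 0.42)]
scene red_tip [(array([-0.039, -0.074,  0.045]), 0.59)]
scene blue_stem [(array([ 0.022, -0.177,  0.051]), 0.63)]
scene blue_tip [(array([-0.04 , -0.172,  0.043]), 0.7)]
scene cover [(array([0.001, 0.123, 0.064]), 0.73), (array([-0.148,  0.09 , -0.   ]), 0.29)]
scene batten [(array([0.004, 0.124, 0.093]), 0.92)]
scene valve_box [(array([-0.005, -0.001, -0.   ]), 0.82)]
14.8167
```

View pics/w1.png

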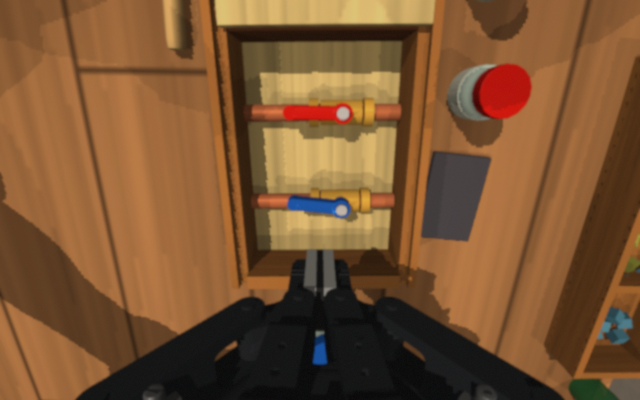

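```bash
cat > push.py <<'E'
from h import *
np.set_printoptions(precision=3,suppress=True)
o=O(np.pi/2); P=np.array([.0195,-.0758]); r=.042; z=.0415; hx,hy=.008,.011
def pt(th,gap=0):
    d=np.array([-np.cos(th),np.sin(th)]); n=np.array([np.sin(th),np.cos(th)])
    return P+r*d-n*(.007+gap+hx*n[0]+hy*n[1])
p=pt(0,.016)
bot.move_linear(B(*p,.12),o,.2); bot.move_linear(B(*p,z),o,.12)
f0=bot.observe()['wrist_force']; print(f0)
def st():
    s=bot.observe(); f=Rb.inv().apply(s['wrist_force']-f0); print(round(s['t'],2),inv(s['eef_pos']),f); return f
for a in range(0,91,10):
    bot.move_linear(B(*pt(np.radians(a)),z),o,.06); f=st()
    if np.linalg.norm(f[:2])>15: break
else:
    x,y=pt(np.pi/2)
    for i in range(10):
        if f[0]<-10: break
        x+=.002; bot.move_linear(B(x,y,z),o,.03); f=st()
E
python3 push.py
```

```text
[ 0.024  0.441 -0.6  ]
16.73 [-0.022 -0.093  0.042] [-1.39   0.299  0.241]
17.0 [-0.025 -0.087  0.042] [-0.369 -0.107  0.192]
17.27 [-0.027 -0.08   0.041] [-0.381 -0.108  1.002]
17.55 [-0.027 -0.072  0.041] [ 0.419 -0.767  1.211]
17.83 [-0.026 -0.064  0.041] [-0.584 -1.555  0.822]
18.12 [-0.023 -0.056  0.041] [-1.139 -1.487  0.886]
18.43 [-0.018 -0.049  0.041] [-0.427 -0.449  0.377]
18.73 [-0.012 -0.042  0.041] [-0.127 -0.23   1.251]
19.03 [-0.004 -0.037  0.042] [-0.696  0.57   1.541]
19.34 [ 0.002 -0.035  0.041] [-11.311  -4.602   9.46 ]
```

```bash
python3 - <<'E'
from h import *
np.set_printoptions(precision=3,suppress=True)
o=O(np.pi/2)
bot.move_linear(B(-.025,-.036,.0415),o,.1)
bot.move_linear(B(-.025,-.036,.13),o,.15)
bot.move_linear(B(0,-.17,.22),o,.25)
save('wrist','w2.png'); save('top','t2.png'); save('scene','s2.png')
for n in ['wrist','scene','top']:
    for l in ['red_stem','red_tip','blue_stem','blue_tip','cover','batten']:
        print(n,l,[(inv(w(n,d['at'])),round(d['conf'],2)) for d in bot.mark_of(n,l)[:2]])
print(bot.observe()['t'])
E
```

```text
wrist red_stem [(array([ 0.02 , -0.074,  0.056]), 0.88)]
wrist red_tip []
wrist blue_stem [(array([ 0.019, -0.174,  0.055]), 0.79)]
wrist blue_tip [(array([-0.034, -0.17 ,  0.049]), 0.75)]
wrist cover []
wrist batten []
scene red_stem [(array([ 0.021, -0.075,  0.051]), 0.48), (array([0.163, 0.186, 0.001]), 0.23)]
scene red_tip [(array([ 0.16 , -0.182, -0.007]), 0.67), (array([ 0.018, -0.018,  0.04 ]), 0.54)]
scene blue_stem [(array([ 0.023, -0.175,  0.05 ]), 0.51)]
scene blue_tip [(array([-0.036, -0.171,  0.044]), 0.64)]
scene cover [(array([0.002, 0.118, 0.062]), 0.88), (array([-0.041, -0.17 ,  0.042]), 0.29)]
scene batten [(array([0.003, 0.128, 0.091]), 0.91)]
top red_stem []
top red_tip [(array([ 0.014, -0.359,  0.002]), 0.71), (array([0.004, 0.12 , 0.061]), 0.6)]
top blue_stem [(array([ 0.017, -0.019,  0.048]), 0.64)]
top blue_tip [(array([-0.036, -0.169,  0.038]), 0.59)]
top cover [(array([0.004, 0.122, 0.059]), 0.83)]
top batten [(array([0.   , 0.129, 0.091]), 0.83)]
22.375
```

View pics/w2.png

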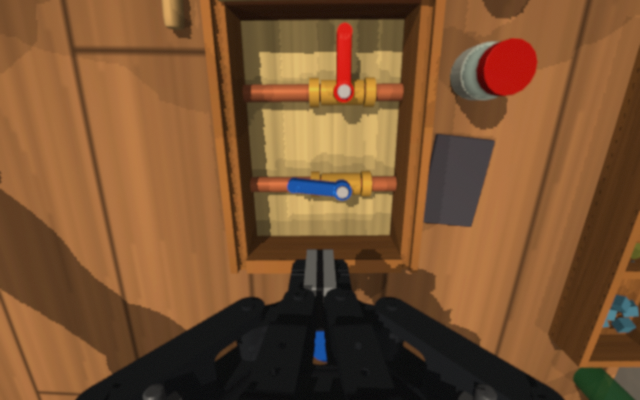

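View pics/s2.png

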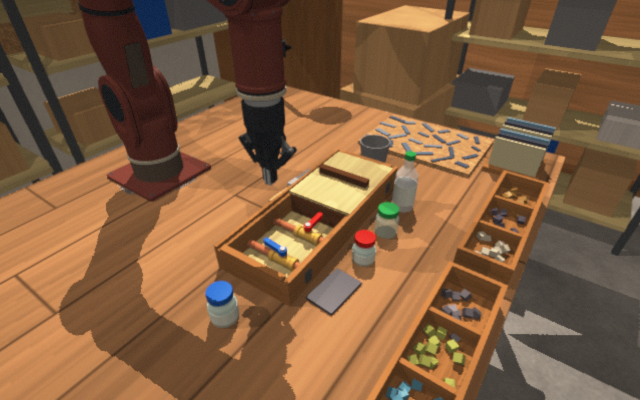

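```bash
python3 - <<'E'
from h import *
for f in ['w2.png']:
    im=cv2.imread('pics/'+f).astype(int); m=(im[:,:,2]>150)&(im[:,:,1]<70)&(im[:,:,0]<70); m[:,420:]=0; m[:,:280]=0; m[120:]=0
    ys,xs=np.nonzero(m); P=[]
    for y in range(ys.min()+5,80,4):
        x=xs[ys==y]; P.append(inv(ray('wrist',(x.mean(),y),.052))[:2])
    P=np.array(P); k=np.polyfit(P[:,1],P[:,0],1); print(P[[0,-1]],'deg off +y:',np.degrees(np.arctan(k[0])))
    # pipe direction: copper pipe centre columns
    a,b=[inv(ray('wrist',p,.029)) for p in((252,92),(400,92))]; print(np.degrees(np.arctan2(*(b-a)[[1,0]])))
E
```

```text
[[ 0.02134348 -0.0228713 ]
 [ 0.02135851 -0.06365868]] deg off +y: -0.20553232374715139
-0.016323743420228912
```

The red lever is square to its pipe to within 0.2°, and the cover is at its stop. I'm handing in.

```bash
python3 -c "
from h import *
bot.job_done(); print(bot.observe()['t'])"
```

```text
the job is handed in; nothing more can be done
the job is handed in; nothing more can be done
```

The water is shut off and the job is handed in: the cover is at its far end stop, and the red lever is fully shut. I pushed both with closed fingers, and about 22 of the 48 s were used at the last clock reading.

- **Cover:** I pushed on the batten until the end stop resisted with about 16 N. The cameras then put its centre at y ≈ +118 to +122 mm, against the nominal +123 mm. The batten read +128 to +129 mm, which is within the networks' error and my box-pose error.
- **Red lever:** I pushed it round until its stop resisted with about 11 N. In the last wrist picture it is 0.2° from square to its pipe.
- **Other things:** The blue lever and the things near the box looked unmoved in the pictures; I did not measure the jars and other things again afterwards.
- **Disagreeing checks:** Some network reports for the lever tip were plainly wrong, such as a red tip out on the bench. I set them aside in favour of the picture.

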